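# Set the kiln dial one click on and press start

## Robot

A 6-joint arm with a two-finger parallel gripper is mounted at the origin on the work surface. World frame = base frame: x ahead of the robot, y to its left, z up, the work surface at z = 0. Lengths are in mm, angles in degrees, forces in N, time in s.
With the tool pointing down it reaches from about 300 to 850 mm from the base axis. Payload 4.2 kg.
Tool frame: the origin (TCP) lies at the very end of the fingers, on their centre line; the grasp point (between the pads) lies 19 mm behind it; z points along the fingers, y is the direction in which the jaws open and shut (so a half turn about z gives the same grasp; the last joint's range is limited). The gripper opens to 91 mm and grips with 3 to 60 N. Pads are 32 mm wide; open, the fingers measure 118 mm over their backs; the gripper's body (76 mm by 178 mm) begins 60 mm behind the grasp point.
Start: joints at [-66.062, 18.312, 89.639, -0, 72.044, -1.146], TCP at [243.775, -520.785, 213.976] pointing down, gripper open.
Joint ranges: [-177.97, 177.97], [-48.28, 115.42], [12.27, 149.76], [-77.06, 257.06], [2.81, 150.46], [-146.56, 146.56]. Speed limits (degrees/s): [147.25, 147.25, 180, 180, 180, 180].

## Interface

Orientations are given as [roll, pitch, yaw] about the fixed x, y, z axes, in that order (R = Rz(yaw) Ry(pitch) Rx(roll)).
In Python, from workcell import telemetry, grab_frame, job gives the robot as it stands.
- The arm moves only by the tool drive_tool, never from a script. Its argument "moves" is a list of rows, each an object of numbers: "claw": the closure, from -1 (fully open) to 1 (shut); "dx", "dy", "dz": the shift along the tool's x, y, z in units of 20 mm (1.0 is 20 mm); "yaw": the turn about the tool's z in units of 0.15 rad (1.0 is 0.15 rad). In form: [{"claw": .., "dx": .., "dy": .., "dz": .., "yaw": ..}, ...]. A call has 1 to 5 rows; each row shifts and turns the pose as measured when the row begins, along the tool's axes as they then stand; what a row does not reach is not made up. A row lasts 1/8 s, in which the tool goes at most 62.5 mm and 10.7 degrees, less where a joint would pass 70% of its speed; a pose out of reach is approached as far as the arm can. A call with a number of a shift or a turn outside -1 to 1 is refused whole. A call with a gripper value outside its range is refused whole. The fingers move at their own pace and stop on an object; "grip_force" is the grip in N (left out, the last holds). Time passes only in rows, so rows that do not move let the fingers close. It gives the time, the measured TCP pose, the force and the opening at its end, in the units of the state.
- telemetry.state(): the state, without advancing time (a new reading comes with each control period).
- grab_frame(name): name is "scene" or "top" or "wrist"; returns a dict with "color" (480x640x3 uint8, blue, green, red), "vertical_fov" (degrees; the focal length in pixels is half the picture's height over the tangent of half this angle, whatever the lens; pixels are square), "cx", "cy" (the principal point, pixels), "pose" (4x4, takes a point from camera to world coordinates). Camera axes: x right, y down, z forward; pixel columns grow to the right and rows downward; lengths in mm; the calibration is good to about 2 mm. A picture is of the moment at which its call begins. There is no depth.
- job.job_done(): hands the job in, once; it reports no verdict.
The state is a dict: "time_s": time; "qpos": joint angles; "qvel": joint speeds; "effort": joint torques, N m; "ee_pos": TCP position; "ee_rot": TCP orientation; "force": force on the tool from outside, world axes, zero at the start; "torque": the same for the moment, N m; "gripper_width": finger opening in mm.
Only numpy, scipy, OpenCV 4.12 (cv2) and the standard library are available. Lean on these libraries where they do the work, as an engineer would, in place of code of your own. Each camera call takes 0.05 s, during which the arm holds its last target.

## Task

With a fingertip only, turn the big knurled dial exactly one click clockwise (seen from above), from its first position to its second, and let it settle in that click. Then, and not before, press the round start button on the other box fully down and let it come back up. Pinch, lift or carry nothing: the two boxes and everything lying around stay where they are, and the robot finishes clear of everything.

Things in the scene. Friction and masses are not known exactly. Their poses are not given: they have to be found in the camera images.
- dial_box: grey steel box 170 x 170 mm, 60 mm high, about 0.85 kg with its dial, standing loose on four rubber feet on the work surface, with the dial on the middle of its top; origin at the centre of its underside, z up. It stands at varying places and may be left or right of the other box
- dial_face (a point): centre of the dial's flat top face, on its vertical turning axis, 84 mm above the work surface. The dial is a bare aluminium disc 96 mm across, face flat out to the rim, knurled side from 63 to 84 mm above the work surface. A black pointer line on the face runs from 17 to 45 mm from the axis; small white pips on the box top, one, two and three, mark the three positions
- dial (a joint): angle of the dial in rad, clockwise from above. Detents at 0 (first, one pip, the start), 0.70 (second, two pips), 1.40 (third); stops at -0.15 and 1.55. A spring pulls it to the nearest: leaving the first takes up to 0.10 N m; let go beyond 0.40 it runs on to the second, beyond 1.05 to the third. A fingertip pressing down on the face near the rim with 5 to 12 N turns it by friction
- start_box: grey steel box 120 x 120 mm, 50 mm high, 0.6 kg, standing loose on four rubber feet on the work surface, with the start button on the middle of its top; origin at the centre of its underside, z up
- start_top (a point): centre of the top of the start button, 72 mm above the work surface when up (moves down with the button); the button is a grey disc 32 mm in diameter in a dark housing, pressed straight down
- start (a joint): how far the start button is pressed, in m: 0 up, 0.006 fully down, which takes 5 N; it springs back when let go
- crucible: loose bystander, leave it where it is: small white ceramic crucible, 44 mm across the rim, 42 mm high, open at the top, standing upright between the two boxes; origin at the centre of its underside
- tweezers: loose bystander, leave it where it is: stainless tweezers about 130 mm long and 7 mm high, lying between the two boxes on the robot's side; origin near the middle of the underside
- tile1: loose bystander, leave it where it is: glazed white test tile, 50 x 50 x 7 mm, lying flat on a pale slab beyond the two boxes; origin at the centre of its underside
- tile2: loose bystander, leave it where it is: glazed white test tile, 50 x 50 x 7 mm, lying flat on a pale slab beyond the two boxes; origin at the centre of its underside
- tile3: loose bystander, leave it where it is: glazed white test tile, 50 x 50 x 7 mm, lying flat on a pale slab beyond the two boxes; origin at the centre of its underside
- tile4: loose bystander, leave it where it is: glazed white test tile, 50 x 50 x 7 mm, lying flat on a pale slab beyond the two boxes; origin at the centre of its underside
There are look-alikes about, which are no part of the job. Leave any blue or orange look-alike of the dial_box alone. Leave any pink or red look-alike of the start_box alone.

How it is judged (in metres and radians):
On the way, in this order (a step that is already met when the one before it is completed fails the run):
1. the dial is turned clockwise into its second position (value of joint dial between 0.6 and 0.8 rad), for 0.2 s.
2. the start button is pressed down (value of joint start above 0.0045 m), for 0.04 s.
At the end, for the whole second after the job is handed in: The dial rests in its second detent (0.60 to 0.80 rad), the start button was pressed at least 4.5 mm after that and is up again (under 2 mm), both boxes stand level within 20 mm of where they were, and crucible, tweezers and tiles are within 20 mm of where they were (all of step 1 and value of joint start below 0.002 m and distance of each of dial_box, start_box, crucible, tweezers, tile1, tile2, tile3, tile4 from where it was at the start of the episode below 0.02 m and angle between each of dial_box, start_box's own z axis and vertical below 0.05 rad); the robot touches nothing.
It fails at once if the dial is turned past the second position, so far that it would run into the third (value of joint dial above 1.05 rad).
It fails at once if the start button is pressed while the dial is not in its second position (value of joint start above 0.0045 m and not (value of joint dial between 0.6 and 0.8 rad)).
It fails at once if a box is lifted, tipped or pushed more than 20 mm away (distance of any of dial_box, start_box from where it was at the start of the episode above 0.02 m or angle between any of dial_box, start_box's own z axis and vertical above 0.2 rad).
It fails at once if the crucible, the tweezers or a tile is lifted or moved more than 20 mm (distance of any of crucible, tweezers, tile1, tile2, tile3, tile4 from where it was at the start of the episode above 0.02 m).
It also fails if it takes over 48 s, if anything falls off the work surface, if the arm or the gripper's body presses on something with over 40 N, if the wrist force passes 120 N, or if a joint passes its speed limit or range.

## Working session

There is one attempt and no reset: what is moved stays moved. The work goes in short steps, Python scripts to look and compute and a tool call to move; the robot and the scene stay as the last step left them, time stands still between calls to the robot, and variables do not carry over. Pictures are saved under pics/ and viewed, and the job is handed in when it is done.

Besides the shell and the picture viewer there is one more tool, called after "Request:" by a JSON object that holds its "op" and its "data". drive_tool: Moves the arm, as the interface text tells. Its arguments: {"type":"object","properties":{"moves":{"type":"array"},"grip_force":{"type":"number"}},"required":["moves"]}

```bash
mkdir -p pics
cat > h.py <<'E'
import numpy as np,cv2
from workcell import telemetry, grab_frame, job
def cam(f):
    h=f["color"].shape[0]; fl=h/2/np.tan(np.radians(f["vertical_fov"])/2)
    return fl,f["cx"],f["cy"],np.array(f["pose"])
def p2w(f,u,v,z):
    fl,cx,cy,P=cam(f); d=P[:3,:3]@np.array([(u-cx)/fl,(v-cy)/fl,1]); o=P[:3,3]
    return o+d*(z-o[2])/d[2]
def w2p(f,p):
    fl,cx,cy,P=cam(f); q=P[:3,:3].T@(np.array(p)-P[:3,3]); return fl*q[0]/q[2]+cx,fl*q[1]/q[2]+cy
E
python3 - <<'E'
from h import *
import pickle
for n in["scene","top","wrist"]:
    f=grab_frame(n);cv2.imwrite(f"pics/{n}0.png",f["color"]);pickle.dump(f,open(n+"0.pkl","wb"))
    print(n,f["vertical_fov"],f["cx"],f["cy"],np.round(f["pose"],3).tolist())
print(telemetry.state())
E
```

```text
scene 51.69962616399098 319.6756437846271 241.2073821546661 [[0.394, 0.507, -0.766, 1389.493], [0.919, -0.209, 0.335, -287.304], [0.01, -0.836, -0.549, 734.361], [0.0, 0.0, 0.0, 1.0]]
top 45.654509517379296 324.13566733394475 242.93560589496457 [[0.024, -0.999, 0.047, 409.839], [-1.0, -0.023, 0.018, 92.288], [-0.017, -0.048, -0.999, 1664.419], [0.0, 0.0, 0.0, 1.0]]
wrist 66.72957942376907 317.19402132583366 237.77001295349928 [[0.424, -0.879, -0.217, 303.67], [-0.906, -0.412, -0.1, -492.51], [-0.002, 0.239, -0.971, 383.423], [0.0, 0.0, 0.0, 1.0]]
{'time_s': 0.15, 'qpos': array([-6.60635771e+01,  1.83427850e+01,  8.96895324e+01, -1.08976443e-03,
        7.20436373e+01, -1.14447850e+00]), 'qvel': array([-0.15193861, -0.16206354, -0.15145635, -0.0173692 ,  0.06835564,
       -0.07331941]), 'effort': array([ 5.46554274e-04, -4.12771332e+01, -2.32154757e+01,  7.26574729e-02,
        4.32938326e-02, -9.81718267e-05]), 'ee_pos': array([ 243.59810707, -520.43877662,  213.32338761]), 'ee_rot': array([-1.79924040e+02, -4.81056198e-04,  2.50812377e+01]), 'force': array([ 0.97604162, -0.66255168, -0.68693288]), 'torque': array([-0.01884703,  0.00253149, -0.02008566]), 'gripper_width': 91.70776366344423}
```

View pics/scene0.png

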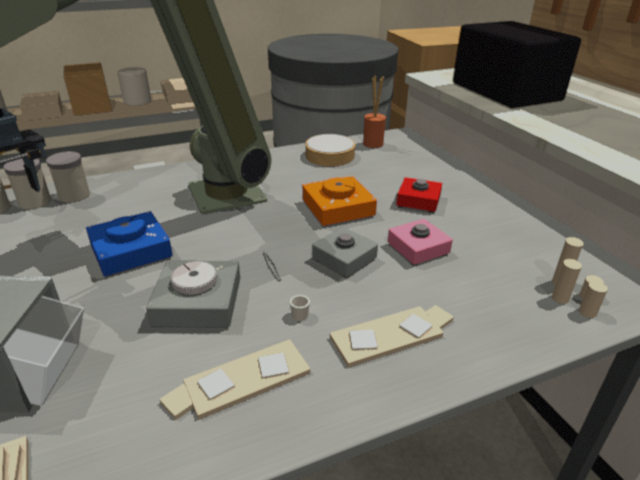

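View pics/top0.png

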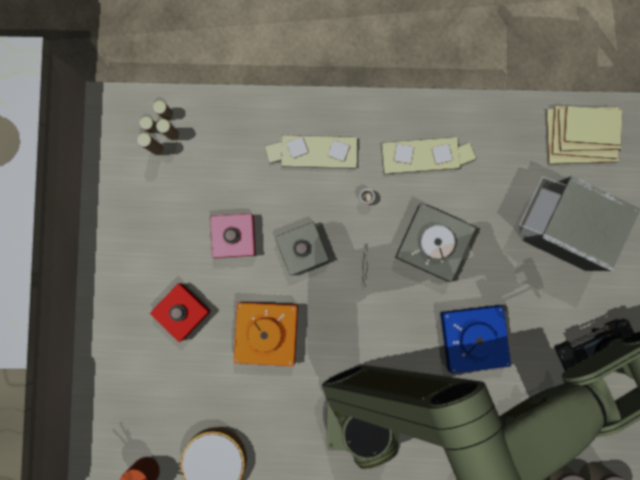

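View pics/wrist0.png

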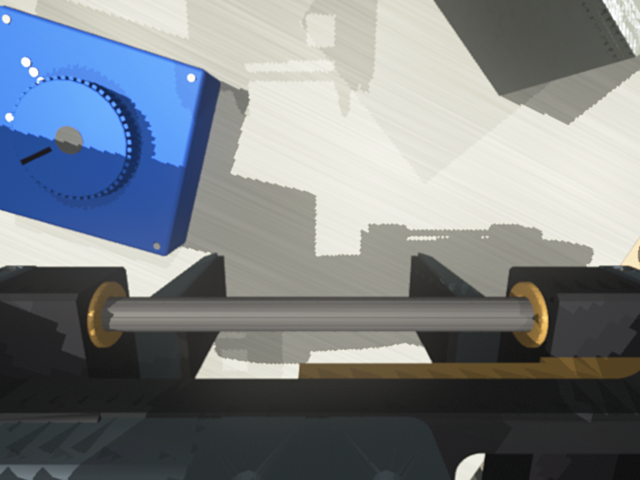

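The grey dial is at about (438,241) in the top view and the grey start button is at about (302,247). The crucible is at (367,196) and the tweezers at (365,265). I'll zoom in on both boxes.

Run:
```python
from h import *
import pickle
f=pickle.load(open("top0.pkl","rb"));c=f["color"]
a=cv2.resize(c[190:295,385:490],(560,560),interpolation=cv2.INTER_CUBIC)
cv2.imwrite("pics/dz.png",a)
b=cv2.resize(c[205:290,265:345],(560,595),interpolation=cv2.INTER_CUBIC)
cv2.imwrite("pics/sz.png",b)
print("dial",p2w(f,438,241,84),"start",p2w(f,302,247,72))
s=pickle.load(open("scene0.pkl","rb"))
print("dial",p2w(s,194,277,84),"start",p2w(s,345,239,72))
for u,v in[(367,196),(365,265)]: print(p2w(f,u,v,30))
```

```text
dial [ 497.33204871 -194.1315532    84.        ] start [472.45554621 182.56139453  72.        ]
dial [ 507.15784639 -195.36943087   84.        ] start [479.12691069 178.14492674  72.        ]
[625.29275505   1.56620331  30.        ]
[426.7653979    3.24946103  30.        ]
```

View pics/dz.png

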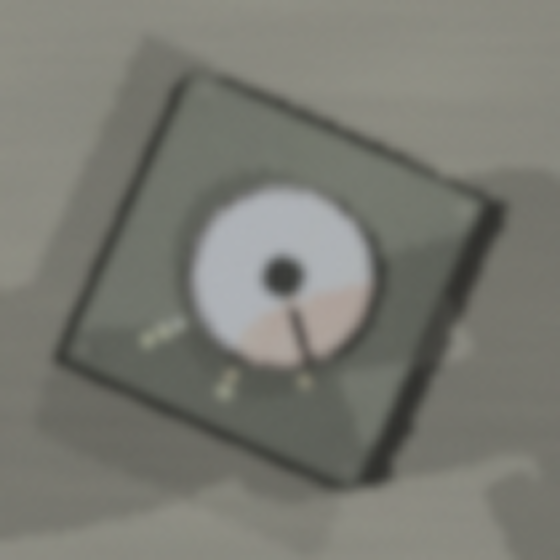

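View pics/sz.png

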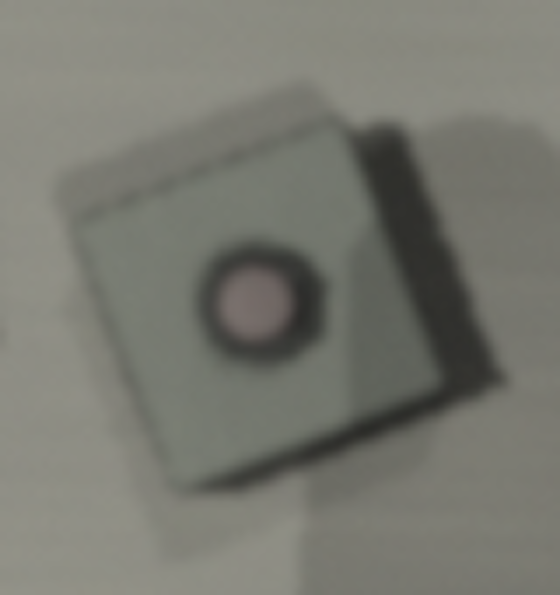

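The top view gives the dial at about (497,-194) and the button at about (472,182). The pointer is at the one-pip mark and clockwise runs towards image-left. I'll shut the gripper and move over, then refine with the wrist camera.

Request:
{"op": "drive_tool", "data": {"moves": [{"claw": 1, "dx": 1, "dy": -1, "dz": 0, "yaw": 0}, {"claw": 1, "dx": 1, "dy": -1, "dz": 0, "yaw": 0}, {"claw": 1, "dx": 1, "dy": -1, "dz": 0, "yaw": 0}, {"claw": 1, "dx": 1, "dy": -1, "dz": 0, "yaw": 0}, {"claw": 1, "dx": 1, "dy": -1, "dz": 0, "yaw": 0}], "grip_force": 10}}

```text
time_s: 0.78
ee_pos: [292.0, -384.5, 211.4]
ee_rot: [-179.7, 0.0, 24.9]
force: [-0.1, -0.3, -0.1]
gripper_width: 44.1
```

Request:
{"op": "drive_tool", "data": {"moves": [{"claw": 1, "dx": 1, "dy": -1, "dz": 0, "yaw": 0}, {"claw": 1, "dx": 1, "dy": -1, "dz": 0, "yaw": 0}, {"claw": 1, "dx": 1, "dy": -1, "dz": 0, "yaw": 0}, {"claw": 1, "dx": 1, "dy": -1, "dz": 0, "yaw": 0}, {"claw": 1, "dx": 1, "dy": -1, "dz": 0, "yaw": 0}]}}

```text
time_s: 1.4
ee_pos: [341.2, -246.5, 210.9]
ee_rot: [-179.6, 0.0, 24.8]
force: [0.0, -0.2, -0.4]
gripper_width: 0.5
```

Request:
{"op": "drive_tool", "data": {"moves": [{"claw": 1, "dx": 1, "dy": -0.3, "dz": 0, "yaw": 0}, {"claw": 1, "dx": 1, "dy": -0.3, "dz": 0, "yaw": 0}, {"claw": 1, "dx": 1, "dy": -0.3, "dz": 0, "yaw": 0}, {"claw": 1, "dx": 0, "dy": 0, "dz": 0, "yaw": 0}]}}

```text
time_s: 1.9
ee_pos: [388.7, -201.4, 210.4]
ee_rot: [-179.5, 0.1, 25.0]
force: [-0.9, 0.8, 0.8]
gripper_width: 0.5
```

Run:
```python
from h import *
import pickle
for n in["top","wrist"]:
    f=grab_frame(n);cv2.imwrite(f"pics/{n}1.png",f["color"]);pickle.dump(f,open(n+"1.pkl","wb"))
print(np.round(f["pose"],3).tolist())
print(w2p(f,(497,-194,84)))
s=telemetry.state();print(s["ee_pos"],s["force"])
```

```text
[[0.422, -0.879, -0.222, 449.067], [-0.906, -0.412, -0.094, -174.889], [-0.009, 0.241, -0.971, 380.449], [0.0, 0.0, 0.0, 1.0]]
(np.float64(369.60466303666595), np.float64(99.64423605085048))
[ 387.83451878 -202.06966219  210.4343556 ] [ 0.65358648  0.05104026 -0.77292058]
```

View pics/wrist1.png

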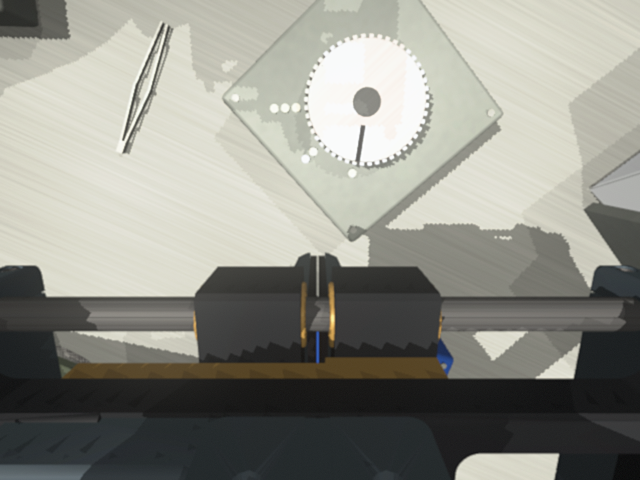

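The wrist view shows the dial centre at (367,101), against a prediction of (370,100). The pointer is at the single pip (352,173), and the fingertips are at about (318,260).

Run:
```python
from h import *
import pickle
f=pickle.load(open("wrist1.pkl","rb"))
c=p2w(f,367,101,84);print(c, [np.linalg.norm(p2w(f,u,v,84)-c) for u,v in((305,101),(429,101),(367,35),(367,165))])
d=p2w(f,362,127,84)-p2w(f,358,163,84);print("pointer ang",np.degrees(np.arctan2(-d[1],-d[0])))
y=np.radians(25);n=np.array([-np.sin(y),np.cos(y)])
t=c[:2]+37*n;e=telemetry.state()["ee_pos"][:2];D=t-e
print(t,D@[np.cos(y),np.sin(y)],D@-n)
```

```text
[ 495.28848112 -192.63648162   84.        ] [np.float64(47.49599314216914), np.float64(47.36577160455499), np.float64(45.78720134598489), np.float64(48.14123457989751)]
pointer ang -159.956749005989
[ 479.65160543 -159.1030935 ] 101.37299719066601 -0.13735823253668772
```

Request:
{"op": "drive_tool", "data": {"moves": [{"claw": 1, "dx": 1, "dy": 0, "dz": 0.5, "yaw": 0}, {"claw": 1, "dx": 1, "dy": 0, "dz": 0.8, "yaw": 0}, {"claw": 1, "dx": 1, "dy": 0, "dz": 0.8, "yaw": 0}, {"claw": 1, "dx": 1, "dy": 0, "dz": 0.8, "yaw": 0}, {"claw": 1, "dx": 1, "dy": 0, "dz": 0.8, "yaw": 0}]}}

```text
time_s: 2.62
ee_pos: [482.9, -158.0, 130.7]
ee_rot: [-179.5, 0.1, 24.8]
force: [0.3, -0.1, -0.3]
gripper_width: 0.6
```

Request:
{"op": "drive_tool", "data": {"moves": [{"claw": 1, "dx": 0.3, "dy": 0, "dz": 0.6, "yaw": 0}, {"claw": 1, "dx": 0, "dy": 0, "dz": 0.5, "yaw": 0}, {"claw": 1, "dx": 0, "dy": 0, "dz": 0, "yaw": 0}]}}

```text
time_s: 3.0
ee_pos: [488.2, -153.5, 103.9]
ee_rot: [-179.3, 0.4, 24.9]
force: [0.3, -0.5, -0.1]
gripper_width: 0.6
```

Request:
{"op": "drive_tool", "data": {"moves": [{"claw": 1, "dx": -0.45, "dy": 0.1, "dz": 0.3, "yaw": 0}, {"claw": 1, "dx": 0, "dy": 0, "dz": 0.3, "yaw": 0}, {"claw": 1, "dx": 0, "dy": 0, "dz": 0, "yaw": 0}]}}

```text
time_s: 3.38
ee_pos: [479.6, -160.3, 92.3]
ee_rot: [-179.4, 0.4, 24.8]
force: [-0.4, 0.3, -0.4]
gripper_width: 0.4
```

Run:
```python
from h import *
import pickle
for n in["scene","wrist"]:
    f=grab_frame(n);cv2.imwrite(f"pics/{n}2.png",f["color"]);pickle.dump(f,open(n+"2.pkl","wb"))
    if n=="scene": cv2.imwrite("pics/s2z.png",cv2.resize(f["color"][200:350,120:320],None,fx=4,fy=4,interpolation=cv2.INTER_CUBIC))
s=telemetry.state();print(s["ee_pos"],s["force"],s["ee_rot"])
```

```text
[ 480.12300354 -160.32809989   92.72052775] [ 0.26556916 -0.77166076  0.13572419] [-179.42398942    0.31910255   24.8321043 ]
```

View pics/s2z.png

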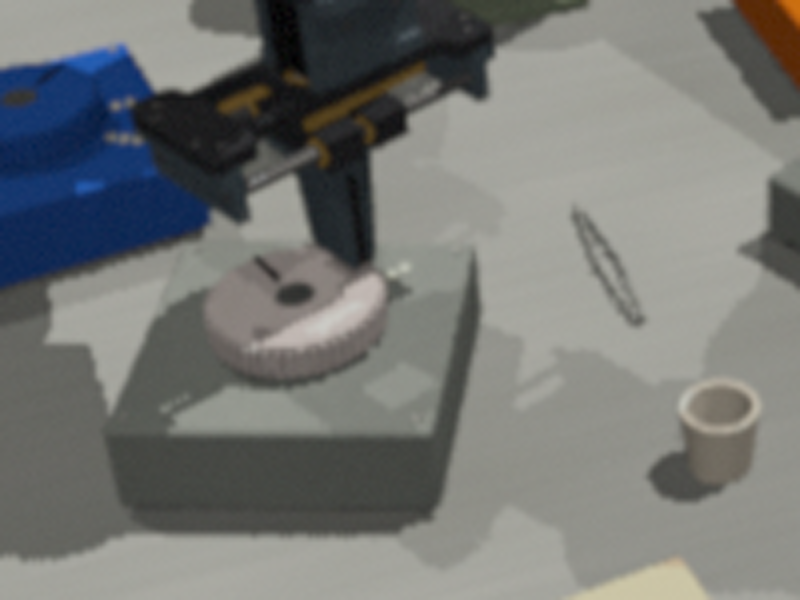

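View pics/wrist2.png

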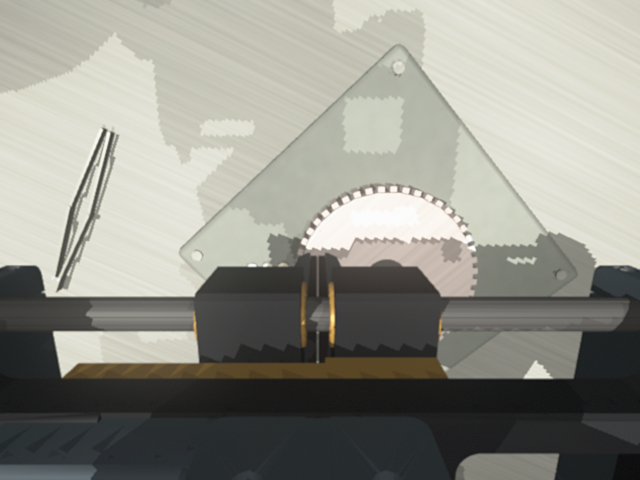

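The tip sits above the face, about 37 mm from the axis, clear of the pointer and the pips. Next I lower it until it touches.

Request:
{"op": "drive_tool", "data": {"moves": [{"claw": 1, "dx": 0, "dy": 0, "dz": 0.3, "yaw": 0}, {"claw": 1, "dx": 0, "dy": 0, "dz": 0.1, "yaw": 0}]}}

```text
time_s: 3.72
ee_pos: [480.5, -160.4, 84.8]
ee_rot: [-179.5, 0.3, 24.8]
force: [0.4, 0.3, -0.6]
gripper_width: 0.2
```

Request:
{"op": "drive_tool", "data": {"moves": [{"claw": 1, "dx": 0, "dy": 0, "dz": 0.1, "yaw": 0}]}}

```text
time_s: 3.85
ee_pos: [480.9, -160.3, 84.1]
ee_rot: [-179.5, 0.2, 24.8]
force: [-4.7, 1.5, 21.7]
gripper_width: 0.7
```

Request:
{"op": "drive_tool", "data": {"moves": [{"claw": 1, "dx": 0.28, "dy": 0.02, "dz": 0.05, "yaw": 1}]}}

```text
time_s: 3.98
ee_pos: [485.8, -158.5, 84.2]
ee_rot: [-179.6, 0.3, 16.0]
force: [-4.5, -1.1, 8.7]
gripper_width: 0.6
```

Request:
{"op": "drive_tool", "data": {"moves": [{"claw": 1, "dx": 0.28, "dy": 0.02, "dz": 0.05, "yaw": 1}]}}

```text
time_s: 4.1
ee_pos: [490.9, -157.4, 84.2]
ee_rot: [-179.6, 0.4, 7.1]
force: [-3.4, -0.5, 7.6]
gripper_width: 0.5
```

```bash
cat > look.py <<'E'
from h import *
import sys,pickle
k=sys.argv[1]
f=grab_frame("scene");cv2.imwrite(f"pics/s{k}z.png",cv2.resize(f["color"][230:350,120:280],None,fx=5,fy=5,interpolation=cv2.INTER_CUBIC))
s=telemetry.state();print(s["ee_pos"],s["force"],s["ee_rot"])
E
python3 look.py 3
```

```text
[ 492.22383096 -157.54159149   84.27541065] [-0.6607108   0.11066814  5.41895866] [-179.68029018    0.30511337    6.91608661]
```

View pics/s3z.png

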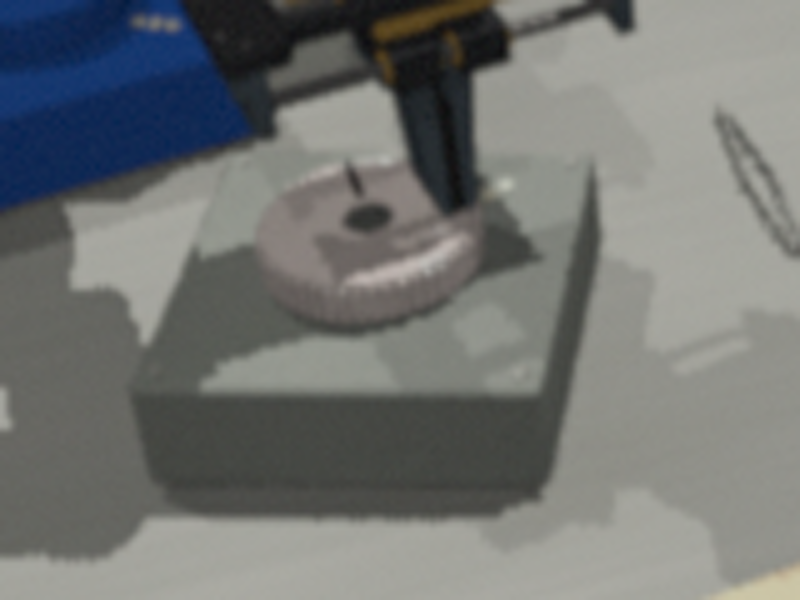

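The pointer has turned with the fingertip, by about 18°. I'll continue.

Request:
{"op": "drive_tool", "data": {"moves": [{"claw": 1, "dx": 0.28, "dy": 0.04, "dz": 0.06, "yaw": 1}]}}

```text
time_s: 4.28
ee_pos: [498.4, -157.7, 84.2]
ee_rot: [-179.8, 0.3, -1.9]
force: [-1.6, -0.1, 6.0]
gripper_width: 0.6
```

Request:
{"op": "drive_tool", "data": {"moves": [{"claw": 1, "dx": 0.28, "dy": 0.03, "dz": 0.06, "yaw": 1}]}}

```text
time_s: 4.4
ee_pos: [504.8, -159.0, 84.2]
ee_rot: [-179.9, 0.2, -10.8]
force: [-3.5, -1.9, 8.5]
gripper_width: 0.5
```

```bash
python3 look.py 4
```

```text
[ 505.55872458 -159.32212775   84.22636291] [-0.78857685 -1.19275961  6.41146567] [-1.79878167e+02  1.26428074e-01 -1.10119641e+01]
```

View pics/s4z.png

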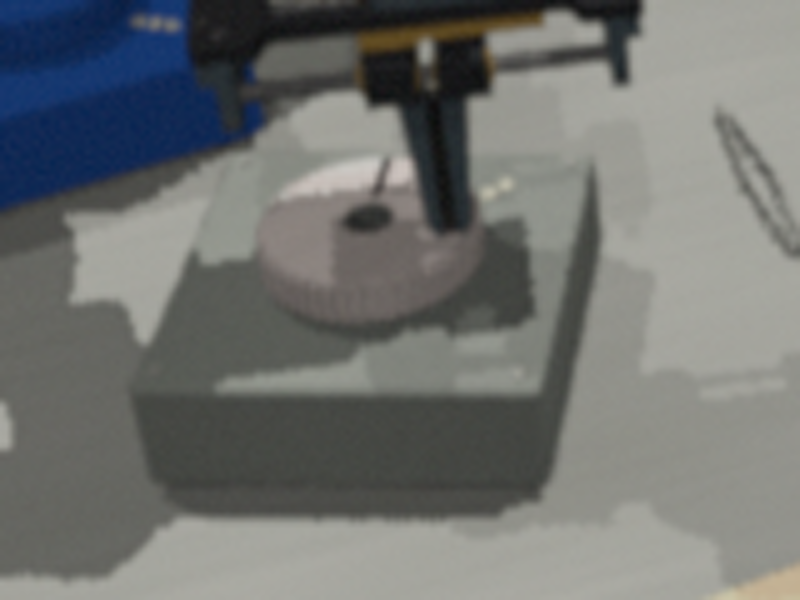

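Run:
```python
from h import *
import pickle
f=pickle.load(open("scene0.pkl","rb"))
def w(u,v,s=5,ox=120,oy=230): return p2w(f,(u+.5)/s-.5+ox,(v+.5)/s-.5+oy,84)
def ang(a,b): d=w(*b)-w(*a); return np.degrees(np.arctan2(d[1],d[0]))
print(ang((362,195),(348,162)),ang((375,192),(387,159)))
a=p2w(f,120+277/4,200+278/4,84);b=p2w(f,120+257/4,200+258/4,84);d=b-a;print(np.degrees(np.arctan2(d[1],d[0])))
```

```text
-178.11746511808377 156.4887268890701
-163.82096170860532
```

The pointer has turned about 37–40°, which puts it at the second click. I lift straight up.

Request:
{"op": "drive_tool", "data": {"moves": [{"claw": 1, "dx": 0, "dy": 0, "dz": -0.5, "yaw": 0}, {"claw": 1, "dx": 0, "dy": 0, "dz": -1, "yaw": 0}, {"claw": 1, "dx": -1, "dy": 0, "dz": -1, "yaw": 0}, {"claw": 1, "dx": -1, "dy": 0, "dz": -1, "yaw": 0}, {"claw": 1, "dx": -1, "dy": 0, "dz": -1, "yaw": 0}]}}

```text
time_s: 5.08
ee_pos: [446.0, -147.5, 176.9]
ee_rot: [-179.8, 0.2, -10.9]
force: [-0.3, -0.1, -0.4]
gripper_width: 0.8
```

Request:
{"op": "drive_tool", "data": {"moves": [{"claw": 1, "dx": -1, "dy": 0, "dz": 0, "yaw": 0}, {"claw": 1, "dx": -1, "dy": 0, "dz": 0, "yaw": 0}, {"claw": 1, "dx": 0, "dy": 0, "dz": 0, "yaw": 0}]}}

```text
time_s: 5.45
ee_pos: [405.1, -139.5, 179.6]
ee_rot: [-179.9, -0.0, -10.8]
force: [0.9, -0.4, 0.5]
gripper_width: 0.5
```

```bash
python3 look.py 5
python3 - <<'E'
from h import *
f=grab_frame("wrist");cv2.imwrite("pics/w5.png",f["color"])
import pickle;pickle.dump(f,open("w5.pkl","wb"))
E
```

```text
[ 406.064916   -139.7606373   179.61476247] [-0.16642036 -0.36998885 -0.62565973] [-1.79868232e+02 -8.34731827e-02 -1.08242842e+01]
```

View pics/w5.png

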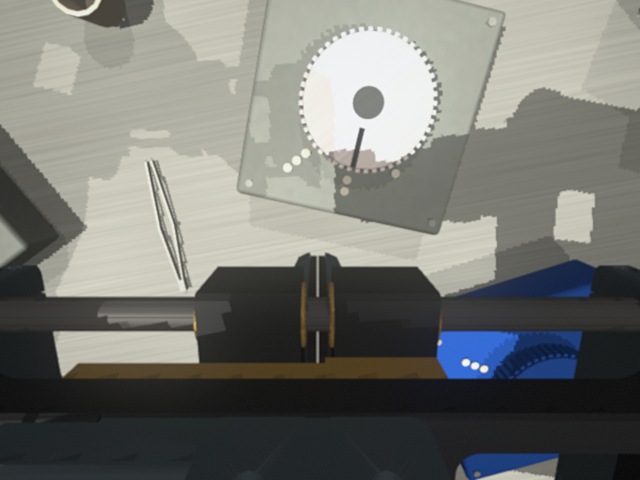

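Run:
```python
from h import *
import pickle
f=pickle.load(open("w5.pkl","rb"))
c=p2w(f,369,102,84)
an=lambda p:np.degrees(np.arctan2(p[1]-c[1],p[0]-c[0]))
print(c,"pointer",an(p2w(f,354.5,165,84)),an(p2w(f,362,129,84)))
print("pips",an(p2w(f,395.5,173,60)),an((p2w(f,347,180,60)+p2w(f,345,191,60))/2),an(p2w(f,296.5,160.5,60)))
```

```text
[ 494.87001711 -193.13607343   84.        ] pointer 157.30437337151204 155.62317909175493
pips -163.50824853019455 156.90585682688393 116.93082897309974
```

The pointer is at 156.9° and the two-pip mark at 156.9°, so the dial is in its second detent and the box has not moved. Now over to the start button.

Request:
{"op": "drive_tool", "data": {"moves": [{"claw": 1, "dx": -0.1, "dy": -1, "dz": 0, "yaw": 0}, {"claw": 1, "dx": -0.1, "dy": -1, "dz": 0, "yaw": 0}, {"claw": 1, "dx": -0.1, "dy": -1, "dz": 0, "yaw": 0}, {"claw": 1, "dx": -0.1, "dy": -1, "dz": 0, "yaw": 0}, {"claw": 1, "dx": -0.1, "dy": -1, "dz": 0, "yaw": 0}]}}

```text
time_s: 6.18
ee_pos: [420.7, -38.6, 178.8]
ee_rot: [-179.9, -0.2, -11.0]
force: [0.0, 0.8, -0.4]
gripper_width: 0.3
```

Request:
{"op": "drive_tool", "data": {"moves": [{"claw": 1, "dx": -0.1, "dy": -1, "dz": 0, "yaw": 0}, {"claw": 1, "dx": -0.1, "dy": -1, "dz": 0, "yaw": 0}, {"claw": 1, "dx": -0.1, "dy": -1, "dz": 0, "yaw": 0}, {"claw": 1, "dx": -0.1, "dy": -1, "dz": 0, "yaw": 0}, {"claw": 1, "dx": -0.1, "dy": -1, "dz": 0, "yaw": 0}]}}

```text
time_s: 6.8
ee_pos: [435.0, 65.6, 177.8]
ee_rot: [-179.8, -0.2, -10.9]
force: [0.3, 0.1, -0.2]
gripper_width: 0.2
```

Request:
{"op": "drive_tool", "data": {"moves": [{"claw": 1, "dx": -0.1, "dy": -1, "dz": 0, "yaw": 0}, {"claw": 1, "dx": -0.1, "dy": -1, "dz": 0, "yaw": 0}, {"claw": 1, "dx": -0.1, "dy": -1, "dz": 0, "yaw": 0}, {"claw": 1, "dx": -0.1, "dy": -1, "dz": 0, "yaw": 0}, {"claw": 1, "dx": 0, "dy": 0, "dz": 0, "yaw": 0}]}}

```text
time_s: 7.42
ee_pos: [446.9, 151.0, 176.3]
ee_rot: [-179.8, -0.2, -10.7]
force: [-0.8, -0.4, 0.2]
gripper_width: 0.8
```

```bash
python3 look.py 6
python3 - <<'E'
from h import *
f=grab_frame("wrist");cv2.imwrite("pics/w6.png",f["color"])
import pickle;pickle.dump(f,open("w6.pkl","wb"));print(w2p(f,(472,182,72)))
E
```

```text
[446.64624917 150.3765316  176.20387472] [ 0.30533125  0.10874174 -0.24936152] [-1.79843977e+02 -1.77831227e-01 -1.07756705e+01]
(np.float64(270.2204300274385), np.float64(212.4053830651004))
```

View pics/w6.png

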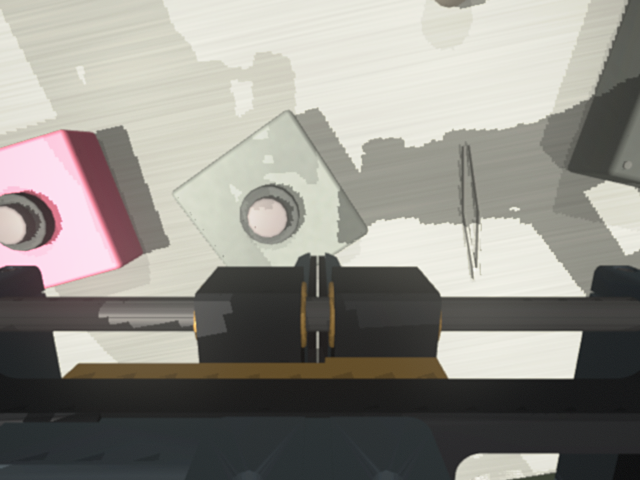

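```bash
python3 - <<'E'
from h import *
import pickle
f=pickle.load(open("w6.pkl","rb"))
c=p2w(f,268,215.5,72);s=telemetry.state();D=c[:2]-s["ee_pos"][:2];y=np.radians(s["ee_rot"][2])
print(c,D@[np.cos(y),np.sin(y)],D@[np.sin(y),-np.cos(y)],np.linalg.norm(p2w(f,248,215,72)-p2w(f,288,215,72)))
E
python3 - <<'E'
import cv2
c=cv2.imread("pics/w6.png")[100:270,160:380];cv2.imwrite("pics/w6z.png",cv2.resize(c,None,fx=3.5,fy=3.5))
E
```

```text
[469.97849858 184.18782208  72.        ] 16.736916834267202 -38.214752912331974 30.582246394817258
```

View pics/w6z.png

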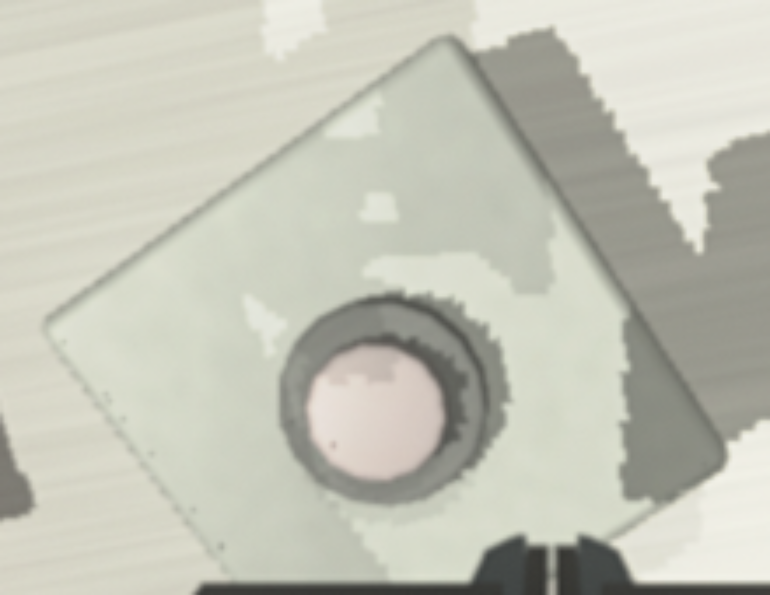

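The button centre is at (267,217) in the wrist view, which gives about (469,184). It stands proud of its housing.

Request:
{"op": "drive_tool", "data": {"moves": [{"claw": 1, "dx": 0.4, "dy": -1, "dz": 0.8, "yaw": 0}, {"claw": 1, "dx": 0.4, "dy": -0.8, "dz": 0.8, "yaw": 0}, {"claw": 1, "dx": 0, "dy": 0, "dz": 0.8, "yaw": 0}, {"claw": 1, "dx": 0, "dy": 0, "dz": 0.8, "yaw": 0}, {"claw": 1, "dx": 0, "dy": 0, "dz": 0.5, "yaw": 0}]}}

```text
time_s: 8.15
ee_pos: [471.9, 181.1, 99.4]
ee_rot: [-179.9, -0.3, -11.0]
force: [0.2, 0.1, -0.9]
gripper_width: 0.4
```

Request:
{"op": "drive_tool", "data": {"moves": [{"claw": 1, "dx": 0, "dy": 0, "dz": 0.1, "yaw": 0}]}}

```text
time_s: 8.28
ee_pos: [471.7, 180.8, 96.6]
ee_rot: [-180.0, -0.2, -11.0]
force: [-0.1, -0.2, 0.3]
gripper_width: 0.4
```

Request:
{"op": "drive_tool", "data": {"moves": [{"claw": 1, "dx": -0.15, "dy": -0.15, "dz": 0.3, "yaw": 0}, {"claw": 1, "dx": 0, "dy": 0, "dz": 0.4, "yaw": 0}, {"claw": 1, "dx": 0, "dy": 0, "dz": 0.1, "yaw": 0}]}}

```text
time_s: 8.65
ee_pos: [469.9, 184.7, 80.4]
ee_rot: [-179.9, -0.3, -11.0]
force: [0.6, -0.4, 0.0]
gripper_width: 0.3
```

Run:
```python
from h import *
f=grab_frame("scene");cv2.imwrite("pics/s7.png",cv2.resize(f["color"][190:290,270:430],None,fx=5,fy=5,interpolation=cv2.INTER_CUBIC))
print(telemetry.state()["ee_pos"])
```

```text
[469.87274414 184.66369481  80.42524959]
```

View pics/s7.png

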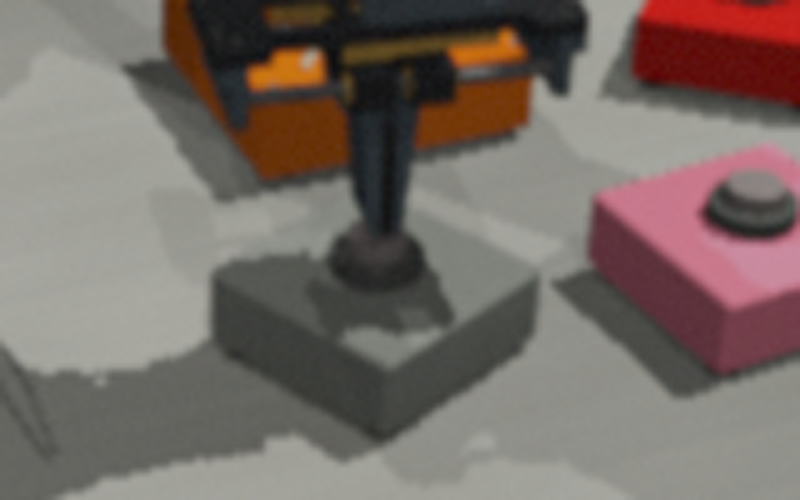

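The tip is centred over the button, so I press in small steps.

Request:
{"op": "drive_tool", "data": {"moves": [{"claw": 1, "dx": 0, "dy": 0, "dz": 0.3, "yaw": 0}, {"claw": 1, "dx": 0, "dy": 0, "dz": 0.15, "yaw": 0}, {"claw": 1, "dx": 0, "dy": 0, "dz": 0.15, "yaw": 0}]}}

```text
time_s: 9.07
ee_pos: [470.0, 184.7, 68.4]
ee_rot: [-179.9, -0.3, -11.0]
force: [-1.6, -0.0, 4.4]
gripper_width: 0.3
```

Request:
{"op": "drive_tool", "data": {"moves": [{"claw": 1, "dx": 0, "dy": 0, "dz": 0.12, "yaw": 0}, {"claw": 1, "dx": 0, "dy": 0, "dz": 0.12, "yaw": 0}]}}

```text
time_s: 9.32
ee_pos: [470.2, 184.8, 65.9]
ee_rot: [-179.9, -0.3, -11.0]
force: [-6.5, -2.2, 29.9]
gripper_width: 0.5
```

Request:
{"op": "drive_tool", "data": {"moves": [{"claw": 1, "dx": 0, "dy": 0, "dz": 0.06, "yaw": 0}]}}

```text
time_s: 9.45
ee_pos: [470.1, 184.8, 66.2]
ee_rot: [-179.9, -0.3, -11.0]
force: [-2.9, -1.1, 9.8]
gripper_width: 0.8
```

Request:
{"op": "drive_tool", "data": {"moves": [{"claw": 1, "dx": 0, "dy": 0, "dz": -0.5, "yaw": 0}, {"claw": 1, "dx": 0, "dy": 0, "dz": -1, "yaw": 0}, {"claw": 1, "dx": 0, "dy": 0, "dz": -1, "yaw": 0}, {"claw": 1, "dx": -1, "dy": 0, "dz": -1, "yaw": 0}, {"claw": 1, "dx": -1, "dy": 0, "dz": -1, "yaw": 0}]}}

```text
time_s: 10.07
ee_pos: [430.7, 192.3, 157.7]
ee_rot: [-179.8, -0.4, -11.1]
force: [0.3, 0.4, 0.4]
gripper_width: 0.3
```

Request:
{"op": "drive_tool", "data": {"moves": [{"claw": 1, "dx": -1, "dy": 0, "dz": -1, "yaw": 0}, {"claw": 1, "dx": -1, "dy": 0, "dz": -0.5, "yaw": 0}, {"claw": 1, "dx": 0, "dy": 0, "dz": 0, "yaw": 0}, {"claw": 1, "dx": 0, "dy": 0, "dz": 0, "yaw": 0}]}}

```text
time_s: 10.58
ee_pos: [390.0, 200.6, 189.1]
ee_rot: [-179.7, -0.5, -11.0]
force: [-0.1, -0.7, 0.0]
gripper_width: 0.7
```

Run:
```python
from h import *
f=grab_frame("scene");cv2.imwrite("pics/s8.png",cv2.resize(f["color"][180:400,120:480],None,fx=2.2,fy=2.2,interpolation=cv2.INTER_CUBIC))
f=grab_frame("top");cv2.imwrite("pics/t8.png",cv2.resize(f["color"][110:310,220:500],None,fx=2.8,fy=2.8,interpolation=cv2.INTER_CUBIC))
s=telemetry.state();print(s["time_s"],s["ee_pos"],s["force"])
```

```text
10.675 [390.01162146 200.46651427 188.83571037] [ 0.34170349  0.13585489 -0.46528032]
```

View pics/s8.png

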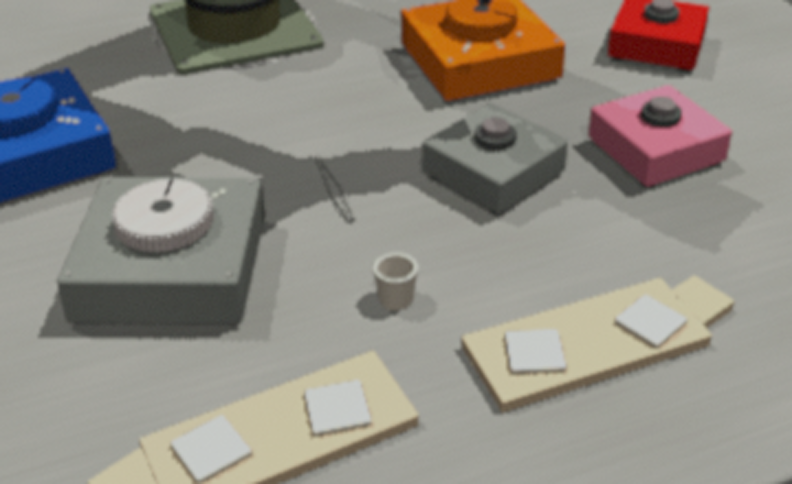

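View pics/t8.png

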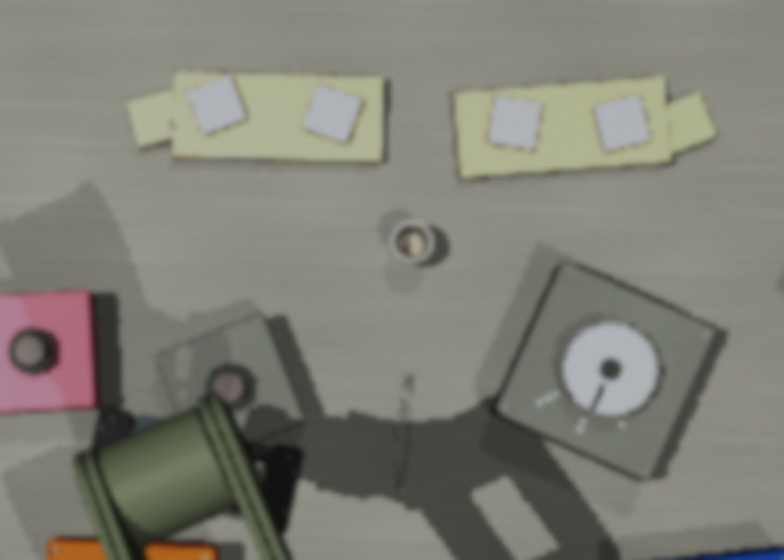

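The pointer is at two pips, the button is up, everything is in place and the arm is clear, so I hand it in.

```bash
python3 -c "
from workcell import job
print(job.job_done())"
```

```text
the job is handed in; nothing more can be done
None
```

I turned the dial one click clockwise to its second position, then pressed the start button fully down and let it come back up. The job is handed in, at about 10.7 s of the 48 s allowed; no verdict came back.

- **Dial:** I turned it with the closed fingertip on its face near the rim, pressing with about 5–9 N while turning. The first touch peaked at about 22 N, above the 5–12 N you gave. After I let go, the pointer measured 156.9° and the two-pip mark 156.9°. The dial centre was within 1 mm of where it started.
- **Start button:** I pressed it after checking the dial. The fingertip reached z = 65.9 mm, which is the full 6 mm of travel. It peaked at about 30 N against the stop and was held for about 0.2 s.
- **Last pictures:** The pointer was still at two pips and the button was up. The boxes, crucible, tweezers and tiles looked unmoved; I judged that by eye. The gripper was clear at z ≈ 189 mm with no contact force.
- **Disagreement:** My rough first readings from the scene camera differed from the top camera by 7–10 mm. The wrist camera agreed with the top view to about 3 mm, so I used the wrist values.

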